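# Swing out the feed bracket of a rotary press and bolt it open

### The arm

A 6-joint arm with a two-finger parallel gripper is mounted at the origin on the work surface. World frame = base frame: x ahead of the robot, y to its left, z up, the work surface at z = 0. Lengths are in m, angles in rad, forces in N, time in s.
With the tool pointing down it reaches from about 0.35 to 0.725 m from the base axis. Payload 4.3 kg.
Tool frame: the origin (TCP) lies at the centre of the arm's flange, where the gripper is bolted on; the fingertips stand 173 mm ahead of it and the grasp point (between the pads) lies 155 mm ahead of it (arm.tcp_to_tips is the distance from the TCP to the fingertips, in m); z points along the fingers, y is the line along which they close (so a half turn about z gives the same grasp; the last joint's range is limited). The gripper opens to 85 mm and grips with 20 to 120 N. Pads are 22 mm wide; open, the fingers measure 114 mm over their backs; the gripper's body (76 mm by 85 mm) begins 54 mm behind the grasp point. The pads swing forward as they close: fully open they stand 13 mm farther back than shut.
Start: joints at [-1.321, 0.377, 0.081, 1.274, 0, 1.46], TCP at [0.202, -0.538, 0.405] pointing down, gripper open.
Joint ranges: [-2.72, 2.72], [-0.84, 1.66], [-1.02, 1.22], [-1.77, 2.12], [-1.37, 1.28], [-3.14, 3.14]. Speed limits (rad/s): [2.57, 2.57, 3.14, 3.14, 3.14, 3.14].

### API

Orientations are given as a rotation vector (axis times angle).
In Python, from bench import arm, imaging gives the robot as it stands.
- The arm moves only by the tool arm_command, never from a script. Its argument "steps" is a list of rows, each a list of 7 numbers: the shift along the tool's x, y, z in cm, then the turn, a rotation vector about the tool's x, y, z in units of 6 degrees (1.0 is 6 degrees), then the opening, from 0 (shut) to 1 (fully open). A call has 1 to 12 rows; each row is the pose to reach, as a shift and turn from the pose commanded when the call began, along the tool's axes at that moment; what a row does not reach only later rows make up. A row lasts 1/12 s, in which the tool goes at most 41.7 mm and 7.16 degrees, less where a joint would pass 70% of its speed; a pose out of reach is approached as far as the arm can. A call with a gripper value outside its range is refused whole. The fingers move at their own pace and stop on an object; "squeeze" is the grip in N (left out, the last holds). Time passes only in rows, so rows that repeat a pose let the fingers close. It gives the time, the measured TCP pose, the force, the opening and the grip force at its end, in the units of the state.
- arm.state(): the state, without advancing time (a new reading comes with each control period).
- imaging.capture(name): name is "scene" or "top"; returns a dict with "frame" (420x560x3 uint8, red, green, blue), "fx", "fy", "cx", "cy" (pixels), "T" (4x4, takes a point from camera to world coordinates). Camera axes: x right, y up, looking along -z (the intrinsics and any distortion apply to the point x, -y, -z); pixel columns grow to the right and rows downward; lengths in m; the calibration is good to about 2 mm. A picture is of the moment at which its call begins. There is no depth.
- arm.hand_in(): hands the job in; it is judged then, once.
The state is a dict: "time_s": time; "qpos": joint angles; "joint_vel": joint speeds; "effort": joint torques, N m; "position": TCP position; "eef_rot": TCP orientation; "ft_force": force on the tool from outside, world axes, zero at the start; "torque": the same for the moment, N m; "grip_width": finger opening in m; "grip_force": force on a finger pad.
Only numpy, scipy, OpenCV 4.12 (cv2) and the standard library are available. Lean on these libraries where they do the work, as an engineer would, in place of code of your own. Each camera call takes 0.05 s, during which the arm holds its last target. There are 200 camera calls.

### The job

The feed bracket of the bench press has to be opened for refilling: lift its drop bolt by the knurled knob, swing the bracket out from beside the tool head against its return spring, and lower the bolt fully down into the slot of the keeper so that the bracket stays out by itself. Keep hold of it on the way so that the bracket never flies back, do not knock the tool head, and leave the loose things on the bench where they are.

Things in the scene. Friction and masses are not known exactly. Their poses are not given: they have to be found in the camera images.
- press: The bench-top rotary press, fixed to the bench. Origin: at bench level under the centre of the tool head. It turns about z as a whole with tool head, bracket and keeper. Grey base, 45 mm high, with a lower side wing under the bracket, steel dial plate 150 mm across on top at 127 to 137 mm, steel column.
- toolhead: The press's tool head: fixed black ten-sided plate 232 mm across its corners, 35 mm thick, with dies on top and their stems 22 mm out below. Origin: centre of the plate's underside, 222 mm above the bench. With the bracket home the knob's axis stands 3 mm outside its rim, so an upright gripper meets the plate; one leaning outwards from it by 30 to 45 degrees passes beneath.
- pivot (a point): Point on the vertical pivot axis of the bracket, 139 mm above the bench (level with the middle of the knob when the bolt is down). The pivot post's cap, 32 mm across, ends at 137 mm; a thin spring anchor pin beside it at 133 mm.
- bracket (a joint): Angle of the feed bracket about the pivot, rad. 0 = home, against its stop. Grows as it swings out from the tool head, clockwise seen from above; end stop at 1.05. Flat aluminium arm 30 mm wide, top 97 mm above the bench, with a round white tray 84 mm across, top 99 mm. The return spring pulls back with 3 N at the bolt when home, 7 to 8 N at the slot; let go, it flies back.
- bolt (a joint): Height of the drop bolt over its lowest position, m: 0 = fully down (as at the start), 0.026 = fully up. It slides vertically in a guide tube (20 mm across, 97 to 127 mm above the bench) at the bracket's outer end, 136 mm from the pivot axis. It falls by its own weight of about 1 N and cannot come out.
- bolt_knob (a point): Centre of the bolt's knob: upright black knurled cylinder, 24 mm in diameter and 24 mm high, its middle 139 mm above the bench with the bolt down. It sits right above the guide tube and turns with the bracket, not on it.
- bolt_tip (a point): Lowest point of the bolt, on its axis, 77 mm under the knob's middle; 62 mm above the bench with the bolt down. The bolt is a steel rod 10 mm in diameter with a round end.
- keeper: Keeper: plain steel arc sector, 32 mm wide, 15 mm thick, top 75 mm above the bench, on spokes under the bracket round the pivot post, fixed. Origin on the pivot axis at bench level; its x points to its only slot. With the bracket home the bolt hangs beside the arc's end, tip 13 mm under its top: lift over 13 mm to pass (20 is comfortable); it goes fully down again only in the slot.
- slot (a point): Centre of the mouth of the keeper's slot, on its top face 75 mm above the bench, 136 mm from the pivot axis. The slot is 13 mm wide along the arc, open at the outer edge, and goes right through. The bracket reads 0.65 to 0.95 rad when the bolt stands over it, differently each time.
- parts_bin: Loose open grey bin of small steel bushes, 85 by 120 mm, 45 mm high; origin at the centre of its underside. Bystander.
- spare_die: Loose steel die standing upright, 34 mm across, 80 mm high; origin at the centre of its underside. Bystander.
- spanner: Loose steel spanner lying flat, 180 mm long, along its own x. Bystander.

How it is judged:
On the way, in this order (a step that is already met when the one before it is completed fails the run):
1. the bolt is lifted clear of the keeper's top (value of joint bolt above 0.0125 m), for 0.1 s.
2. the bracket is swung out until the bolt stands over the slot (horizontal distance between bolt_tip and slot below 0.006 m), for 0.1 s.
At the end, for the whole second after the job is handed in: The bracket stands still, swung out, with the bolt in the keeper's slot (within 6 mm of its centre, seen from above) and down to within 3 mm of its lowest position; the loose things are within 15 mm of where they were (horizontal distance between bolt_tip and slot below 0.006 m and value of joint bolt below 0.003 m and velocity of joint bracket between -0.05 and 0.05 rad/s and distance of each of parts_bin, spare_die, spanner from where it was at the start of the episode below 0.015 m); the robot touches nothing.
It fails at once if the bracket flies back (faster than 3 rad/s towards home) (velocity of joint bracket below -3 rad/s).
It fails at once if the tool head is knocked (more than 12 N) (contact force between anything else and toolhead above 12 N).
It fails at once if a loose thing on the bench is moved by more than 15 mm (distance of any of parts_bin, spare_die, spanner from where it was at the start of the episode above 0.015 m).
It also fails if it takes over 40 s, if anything falls off the work surface, if the arm or the gripper's body presses on something with over 40 N, if the wrist force passes 120 N, or if a joint passes its speed limit or range.

## Working session

There is one attempt and no reset: what is moved stays moved. The work goes in short steps, Python scripts to look and compute and a tool call to move; the robot and the scene stay as the last step left them, time stands still between calls to the robot, and variables do not carry over. Pictures are saved under pics/ and viewed, at most 10 in all, crops included, and the job is handed in when it is done.

Besides the shell and the picture viewer there is one more tool, called after "Emit:" as name([rows], argument=value, ...), one row to a line, values as JSON. arm_command: Moves the arm, as the interface text tells. Its arguments: {"type":"object","properties":{"steps":{"type":"array"},"squeeze":{"type":"number"}},"required":["steps"]}

```bash
mkdir -p pics; ls
python3 - <<'E'
from bench import arm, imaging
import cv2,numpy as np
for n in("scene","top"):
    d=imaging.capture(n); cv2.imwrite(f"pics/{n}0.png",d["frame"][:,:,::-1]); print(n,d["fx"],d["fy"],d["cx"],d["cy"],np.round(d["T"],4).tolist(),[k for k in d])
    np.savez(f"{n}0.npz",**{k:d[k] for k in d})
print(arm.state())
E
```

```text
pics
scene 511.2955546381725 511.2955546381725 268.596454735219 214.44880092928224 [[-0.6314, -0.5039, 0.5894, 1.1652], [0.7754, -0.4031, 0.486, 0.5553], [-0.0073, 0.7639, 0.6453, 0.8263], [0.0, 0.0, 0.0, 1.0]] ['frame', 'fx', 'fy', 'cx', 'cy', 'T']
top 426.9531064074247 426.9531064074247 288.96366942574986 216.29730964338148 [[0.0171, 0.9847, -0.1736, 0.349], [-0.9998, 0.0156, -0.01, 0.0492], [-0.0072, 0.1737, 0.9848, 1.1976], [0.0, 0.0, 0.0, 1.0]] ['frame', 'fx', 'fy', 'cx', 'cy', 'T']
{'time_s': 0.1, 'qpos': array([-1.32128870e+00,  3.77977060e-01,  7.97800141e-02,  1.27440138e+00,
        1.34589952e-05,  1.46050149e+00]), 'joint_vel': array([ 0.00063311, -0.00327568,  0.00227997,  0.00064226,  0.00016358,
       -0.00012008]), 'effort': array([ 1.14476530e-03, -4.64692533e+01,  2.70582515e+01,  1.20499576e-02,
       -1.48845820e-04, -8.33739648e-06]), 'position': array([ 0.20239483, -0.53791494,  0.40386936]), 'eef_rot': array([-3.08912201e+00, -5.61810861e-01,  1.75686993e-04]), 'ft_force': array([-0.6905601 ,  1.05539136, -0.02036359]), 'torque': array([ 0.00297651, -0.02323647,  0.03971106]), 'grip_force': 0.0, 'grip_width': 0.08516217049713243}
```

View pics/scene0.png

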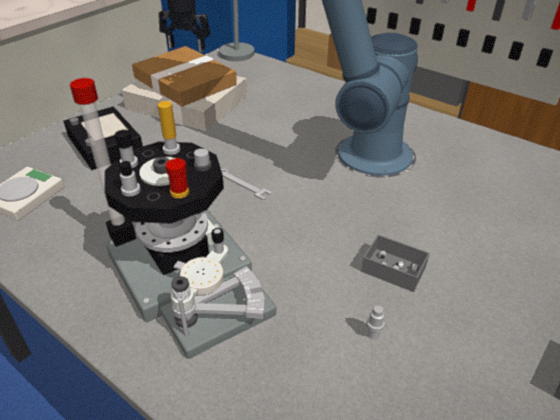

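View pics/top0.png

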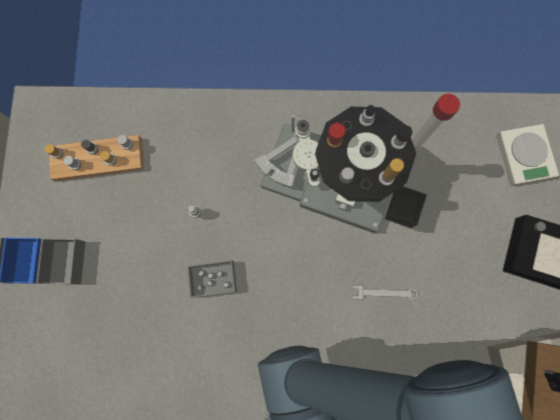

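Run:
```python
import cv2,numpy as np
a=cv2.imread("pics/scene0.png")[210:360,100:290]; b=cv2.imread("pics/top0.png")[90:240,240:430]
cv2.imwrite("pics/sz.png",cv2.resize(a,None,fx=4,fy=4,interpolation=cv2.INTER_CUBIC))
cv2.imwrite("pics/tz.png",cv2.resize(b,None,fx=4,fy=4,interpolation=cv2.INTER_CUBIC))
```

```text
(no output)
```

View pics/sz.png

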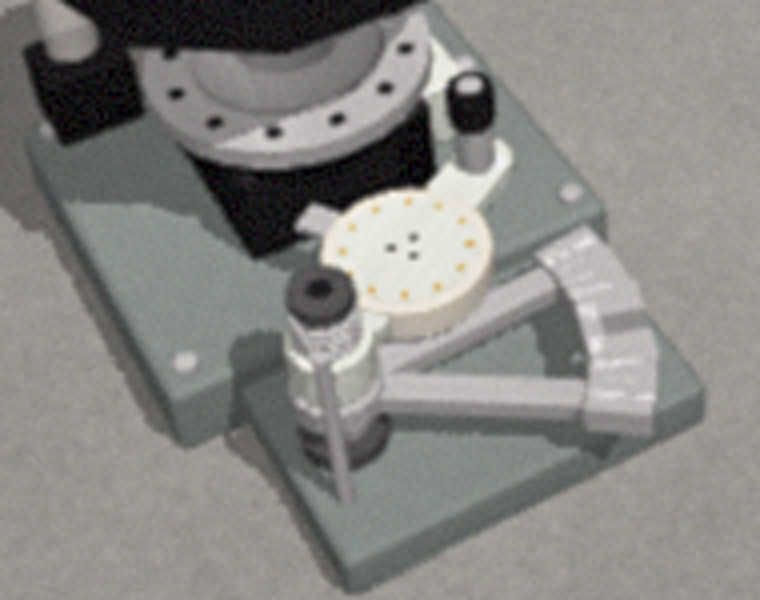

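View pics/tz.png

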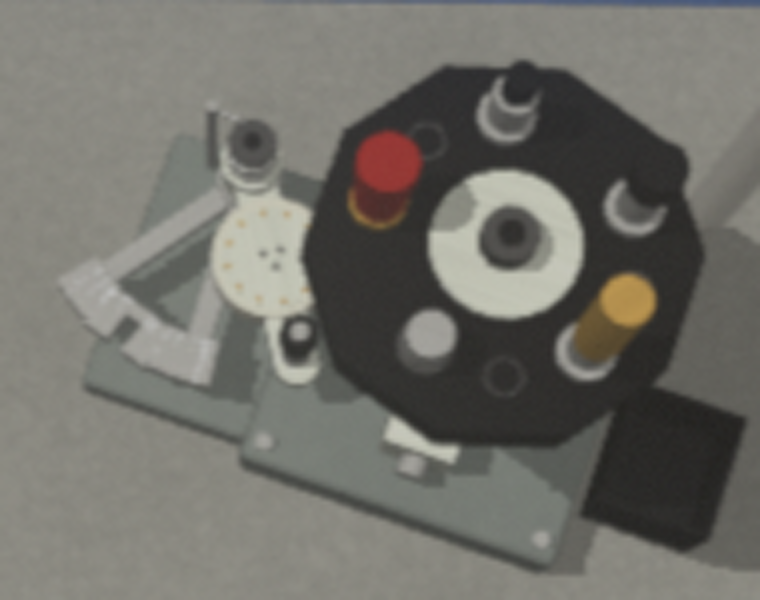

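```bash
cat > h.py <<'E'
import numpy as np
from scipy.spatial.transform import Rotation as R
D={n:dict(np.load(f"{n}0.npz")) for n in("scene","top")}
def ray(n,u,v):
    d=D[n];r=d["T"][:3,:3]@np.array([(u-d["cx"])/d["fx"],-(v-d["cy"])/d["fy"],-1]);return d["T"][:3,3],r
def at(n,u,v,z):
    o,r=ray(n,u,v);return o+r*(z-o[2])/r[2]
def S(u,v,z):return at("scene",u/4+100-.375,v/4+210-.375,z)
def Tp(u,v,z):return at("top",u/4+240-.375,v/4+90-.375,z)
def proj(n,p):
    d=D[n];c=d["T"][:3,:3].T@(np.array(p)-d["T"][:3,3]);return d["fx"]*c[0]/-c[2]+d["cx"],d["fy"]*c[1]/c[2]+d["cy"]
E
python3 - <<'E'
from h import *
np.set_printoptions(precision=4,suppress=True)
ks,kt=S(471,103,.139),Tp(298,339,.139); print("knob",ks,kt)
ps,pt=S(321,296,.137),Tp(252,140,.137); print("piv",ps,pt)
print("knob top",S(471,84,.151),Tp(299,331,.151))
sl=Tp(127,328,.075); ss=S(625,318,.075);print("slot",sl,ss)
p=(ps+pt)/2;k=(ks+kt)/2
print("R",np.linalg.norm((k-p)[:2]),np.linalg.norm((sl-p)[:2]),np.linalg.norm((ss-p)[:2]))
a=lambda v:np.arctan2(v[1],v[0])
print("ang",a(k-p),a(sl-p),a(ss-p))
print("head",Tp(505,240,.257), np.linalg.norm((Tp(505,240,.257)-k)[:2]))
for c in [(60,280),(210,384),(215,340),(105,268)]: e=Tp(*c,.075);print(c,e,np.linalg.norm((e-p)[:2]),a(e-p))
E
```

```text
knob [ 0.6511 -0.0012  0.139 ] [ 0.6457 -0.0026  0.139 ]
piv [0.7855 0.0333 0.137 ] [0.7805 0.0284 0.137 ]
knob top [ 0.65  -0.001  0.151] [ 0.6476 -0.0026  0.151 ]
slot [0.6696 0.1106 0.075 ] [0.6687 0.1121 0.075 ]
R 0.1385597538907716 0.13868294827070932 0.14028761449158772
ang -2.9033520695954027 2.528690971463395 2.5239367759412485
head [ 0.6732 -0.1152  0.257 ] 0.11603565489647588
(60, 280) [0.7029 0.1572 0.075 ] 0.14970994582409294 2.1359456268925268
(210, 384) [0.6313 0.0535 0.075 ] 0.1534411058888474 2.993074098710726
(215, 340) [0.6621 0.0506 0.075 ] 0.12258000933831743 2.979393677294225
(105, 268) [0.7119 0.1267 0.075 ] 0.11940683780944639 2.209447047090303
```

```bash
cat >> h.py <<'E'
np.set_printoptions(precision=4,suppress=True)
K=np.array([.648,-.002,.139]);P=np.array([.781,.030,.139]);SL=np.array([.669,.110,.075])
def ori(az,L,sgn=1):
    az,L=np.radians([az,L]);h=np.array([np.cos(az),np.sin(az),0])
    z=-(np.sin(L)*h+np.cos(L)*np.array([0,0,1]));y=sgn*np.array([-h[1],h[0],0]);return R.from_matrix(np.c_[np.cross(y,z),y,z])
def tcp(g,o,back=.155): return g-back*o.as_matrix()[:,2]
def row(p0,o0,p,o):  # o0,o Rotations
    return np.r_[o0.inv().apply(p-p0)*100,(o0.inv()*o).as_rotvec()/np.radians(6)].round(2)
E
python3 - <<'E'
from h import *
from bench import arm
print([x for x in dir(arm) if x[0]!='_'])
s=arm.state();o0=R.from_rotvec(s["eef_rot"]);print(o0.as_matrix())
for sg in(1,-1):
  for az in (120,):
    o=ori(az,42,sg);print(sg,az,tcp(K,o,.255),row(s["position"],o0,tcp(K,o,.255),o))
E
```

```text
['PlanningError', 'hand_in', 'state', 'tcp_to_tips']
[[ 0.936   0.3521 -0.0004]
 [ 0.3521 -0.936   0.0017]
 [ 0.0002 -0.0018 -1.    ]]
1 120 [0.5627 0.1458 0.3285] [ 57.79 -51.29   7.64  -4.92   5.8   12.78]
-1 120 [0.5627 0.1458 0.3285] [ 57.79 -51.29   7.64  -6.05  -5.14 -15.73]
```

Emit:
arm_command([
  [4.8,-4.3,0.6,-0.5,-0.43,-1.3,0.6],
  [9.6,-8.5,1.3,-1,-0.86,-2.6,0.6],
  [14.4,-12.8,1.9,-1.5,-1.3,-3.9,0.6],
  [19.3,-17.1,2.5,-2,-1.7,-5.2,0.6],
  [24.1,-21.4,3.2,-2.5,-2.1,-6.6,0.6],
  [28.9,-25.6,3.8,-3,-2.6,-7.9,0.6],
  [33.7,-29.9,4.5,-3.5,-3,-9.2,0.6],
  [38.5,-34.2,5.1,-4,-3.4,-10.5,0.6],
  [43.3,-38.5,5.7,-4.5,-3.9,-11.8,0.6],
  [48.2,-42.7,6.4,-5,-4.3,-13.1,0.6],
  [53,-47,7,-5.5,-4.7,-14.4,0.6],
  [57.8,-51.3,7.6,-6.05,-5.14,-15.7,0.6],
], squeeze=40)

```text
time_s: 1.1
position: [0.4346, -0.0958, 0.3553]
eef_rot: [1.643, 1.976, -0.418]
ft_force: [1.2, -1.3, -0.9]
grip_width: 0.0514
grip_force: 0.0
```

```bash
cat > m.py <<'E'
from h import *
from bench import arm
s=arm.state();p0=s["position"];o0=R.from_rotvec(s["eef_rot"])
print("t",s["time_s"],"pos",p0,"q",s["qpos"],"F",s["ft_force"],"M",s["torque"],"g",s["grip_width"],s["grip_force"],"grasp",p0+.155*o0.as_matrix()[:,2])
E
python3 - <<'E'
from m import *
o=ori(120,42,-1);print(row(p0,o0,tcp(K,o,.255),o))
E
```

```text
t 1.1 pos [ 0.4346 -0.0958  0.3553] q [-0.2059 -0.0038 -0.6189  0.5918 -0.5204  1.0839] F [ 1.2394 -1.314  -0.8815] M [ 0.4543  0.114  -0.0129] g 0.05141492920394346 0.0 grasp [ 0.4657 -0.1811  0.2296]
[19.55 17.31 -8.55 -1.13 -0.94 -2.88]
```

Run:
```python
from m import *
o=ori(120,42,-1);t=tcp(K,o,.255)
print(row(p0,o0,np.array([.45,.15,.35]),o),row(p0,o0,t,o))
```

```text
t 1.1 pos [ 0.4346 -0.0958  0.3553] q [-0.2059 -0.0038 -0.6189  0.5918 -0.5204  1.0839] F [ 1.2394 -1.314  -0.8815] M [ 0.4543  0.114  -0.0129] g 0.05141492920394346 0.0 grasp [ 0.4657 -0.1811  0.2296]
[ 19.98   6.65 -12.78  -1.13  -0.94  -2.88] [19.55 17.31 -8.55 -1.13 -0.94 -2.88]
```

Emit:
arm_command([
  [3.3,1.1,-2.1,-0.2,-0.2,-0.5,0.6],
  [6.6,2.2,-4.2,-0.4,-0.3,-1,0.6],
  [10,3.3,-6.4,-0.6,-0.5,-1.5,0.6],
  [13.3,4.4,-8.5,-0.8,-0.6,-2,0.6],
  [16.6,5.5,-10.6,-1,-0.8,-2.5,0.6],
  [20,6.65,-12.8,-1.13,-0.94,-2.88,0.6],
  [20,6.65,-12.8,-1.13,-0.94,-2.88,0.6],
  [19.9,9.3,-11.8,-1.13,-0.94,-2.88,0.6],
  [19.8,12,-10.7,-1.13,-0.94,-2.88,0.6],
  [19.7,14.7,-9.6,-1.13,-0.94,-2.88,0.6],
  [19.55,17.3,-8.55,-1.13,-0.94,-2.88,0.6],
  [19.55,17.3,-8.55,-1.13,-0.94,-2.88,0.6],
])

```text
time_s: 2.1
position: [0.5674, 0.142, 0.3282]
eef_rot: [1.243, 2.13, -0.471]
ft_force: [-0.2, -0.6, 0.6]
grip_width: 0.0514
grip_force: 0.0
```

Run:
```python
from m import *
from bench import imaging
import cv2
o=ori(120,42,-1)
print(row(p0,o0,tcp(K,o,.155),o),tcp(K,o,.155))
im=[]
for n,(x,y) in(("scene",(90,160)),("top",(230,90))):
    f=imaging.capture(n)["frame"][y:y+200,x:x+200,::-1]
    im.append(cv2.resize(f,(400,400),interpolation=cv2.INTER_CUBIC))
cv2.imwrite("pics/hover.png",np.hstack(im))
```

```text
t 2.1 pos [0.5674 0.142  0.3282] q [ 0.2897  0.3675 -0.2384  0.7628 -0.7082  1.2715] F [-0.2311 -0.6084  0.5768] M [0.4734 0.2192 0.0172] g 0.05140209481899621 0.0 grasp [0.6189 0.0521 0.2129]
[ 0.39 -0.2   9.6  -0.02 -0.01 -0.08] [0.5961 0.0878 0.2542]
```

View pics/hover.png

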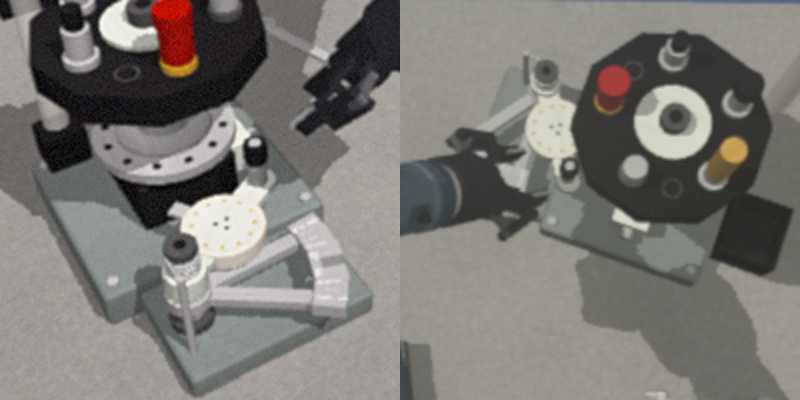

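Emit:
arm_command([
  [0.4,-0.2,2,0,0,-0.1,0.6],
  [0.4,-0.2,4,0,0,-0.1,0.6],
  [0.4,-0.2,6,0,0,-0.1,0.6],
  [0.4,-0.2,7.5,0,0,-0.1,0.6],
  [0.4,-0.2,8.6,0,0,-0.1,0.6],
  [0.4,-0.2,9.4,0,0,-0.1,0.6],
  [0.4,-0.2,9.4,0,0,-0.1,0.6],
])

```text
time_s: 2.78
position: [0.5907, 0.0891, 0.2556]
eef_rot: [1.231, 2.142, -0.48]
ft_force: [-0.5, 0.4, 0.5]
grip_width: 0.0512
grip_force: 0.0
```

Run:
```python
from m import *
from bench import imaging
import cv2
o=ori(120,42,-1)
print(row(p0,o0,tcp(K,o,.155),o),tcp(K,o,.155))
im=[]
for n,(x,y) in(("scene",(150,190)),("top",(260,110))):
    f=imaging.capture(n)["frame"][y:y+120,x:x+120,::-1]
    im.append(cv2.resize(f,(400,400),interpolation=cv2.INTER_CUBIC))
cv2.imwrite("pics/app.png",np.hstack(im))
```

```text
t 2.7833 pos [0.5907 0.0891 0.2556] q [ 0.1889  0.4303 -0.3607  0.4995 -0.6837  1.1316] F [-0.4774  0.4152  0.5454] M [ 0.4703  0.3277 -0.065 ] g 0.051186515601921945 0.0 grasp [ 0.6417 -0.0009  0.1401]
[-0.19  0.41  0.36 -0.05 -0.03  0.06] [0.5961 0.0878 0.2542]
```

View pics/app.png

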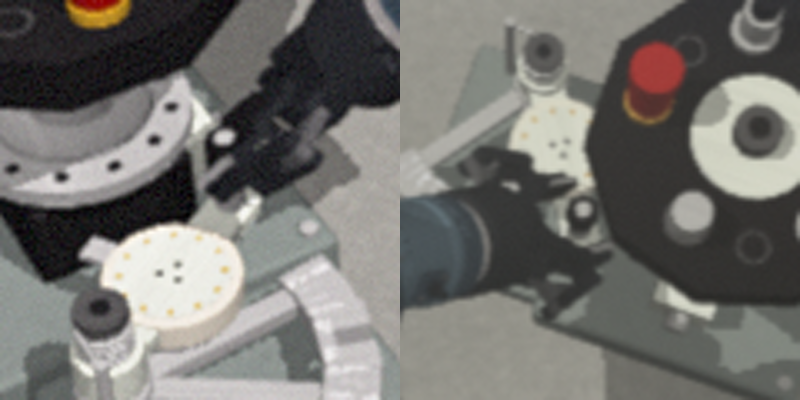

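Emit:
arm_command([
  [0,0.4,0.3,0,0,0,0.6],
  [0,0.4,0.3,0,0,0,0.4],
  [0,0.4,0.3,0,0,0,0.3],
  [0,0.4,0.3,0,0,0,0.1],
  [0,0.4,0.3,0,0,0,0.1],
  [0,0.4,0.3,0,0,0,0.1],
  [0,0.4,0.3,0,0,0,0.1],
  [0,0.4,0.3,0,0,0,0.1],
], squeeze=60)

```text
time_s: 3.55
position: [0.5948, 0.0898, 0.2551]
eef_rot: [1.228, 2.14, -0.483]
ft_force: [-8.7, -0.3, 8.2]
grip_width: 0.022
grip_force: 58.3
```

Run:
```python
from m import *
up=o0.inv().apply([0,0,1]);print("up in tool",up,"y axis",o0.as_matrix()[:,1])
```

```text
t 3.55 pos [0.5948 0.0898 0.2551] q [ 0.1895  0.4383 -0.3499  0.502  -0.6874  1.1309] F [-8.6654 -0.2573  8.2143] M [-0.2792  1.0887 -1.1373] g 0.021964376519932438 58.25483500957489 grasp [ 0.6459 -0.0005  0.14  ]
up in tool [-0.6696 -0.0091 -0.7426] y axis [ 0.8653  0.5011 -0.0091]
```

Emit:
arm_command([
  [-0.3,0,-0.4,0,0,0,0.1],
  [-0.6,0,-0.7,0,0,0,0.1],
  [-0.9,0,-1.0,0,0,0,0.1],
  [-1.2,0,-1.3,0,0,0,0.1],
  [-1.3,0,-1.5,0,0,0,0.1],
  [-1.3,0,-1.5,0,0,0,0.1],
  [-1.3,0,-1.5,0,0,0,0.1],
])

```text
time_s: 4.13
position: [0.5949, 0.0899, 0.2739]
eef_rot: [1.23, 2.142, -0.482]
ft_force: [-5.2, -3.3, -0.4]
grip_width: 0.0218
grip_force: 59.0
```

Run:
```python
from m import *
from bench import imaging
import cv2
# swing: rotate TCP pose about pivot axis through angles
for th in np.array([.1,.2,.3,.4,.5,.6,.7,.8,.853]):
    Rz=R.from_rotvec([0,0,-th]); p=P+Rz.apply(p0-P); print(th,row(p0,o0,p,Rz*o0))
im=[]
for n,(x,y) in(("scene",(150,190)),("top",(260,110))):
    f=imaging.capture(n)["frame"][y:y+120,x:x+120,::-1]
    im.append(cv2.resize(f,(400,400),interpolation=cv2.INTER_CUBIC))
cv2.imwrite("pics/lift.png",np.hstack(im))
```

```text
t 4.1333 pos [0.5949 0.0899 0.2739] q [ 0.1892  0.4178 -0.3252  0.5485 -0.6852  1.1316] F [-5.1584 -3.3208 -0.4312] M [ 0.1136  0.9318 -0.7826] g 0.021764635021710835 59.00889873504639 grasp [ 0.6459 -0.0002  0.1585]
0.1 [ 0.91  1.51 -0.84  0.64  0.01  0.71]
0.2 [ 1.7   3.14 -1.57  1.28  0.02  1.42]
0.3 [ 2.37  4.87 -2.19  1.91  0.03  2.13]
0.4 [ 2.9   6.68 -2.69  2.55  0.04  2.84]
0.5 [ 3.3   8.56 -3.07  3.19  0.04  3.55]
0.6 [ 3.56 10.48 -3.32  3.83  0.05  4.26]
0.7 [ 3.67 12.43 -3.44  4.46  0.06  4.98]
0.8 [ 3.63 14.38 -3.44  5.1   0.07  5.69]
0.853 [ 3.56 15.41 -3.38  5.44  0.07  6.06]
```

View pics/lift.png

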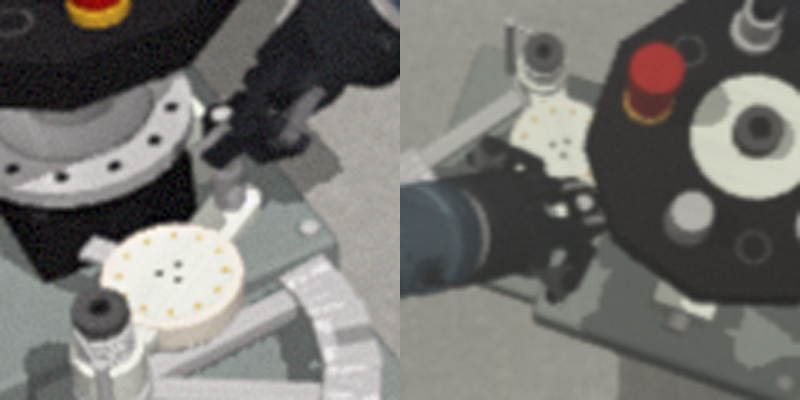

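Emit:
arm_command([
  [0.46,0.75,-0.43,0.32,0,0.36,0.1],
  [0.91,1.51,-0.84,0.64,0.01,0.71,0.1],
  [1.32,2.32,-1.21,0.96,0.02,1.07,0.1],
  [1.7,3.14,-1.57,1.28,0.02,1.42,0.1],
  [2.05,4,-1.89,1.6,0.02,1.78,0.1],
  [2.37,4.87,-2.19,1.91,0.03,2.13,0.1],
  [2.65,5.77,-2.45,2.23,0.03,2.49,0.1],
  [2.9,6.68,-2.69,2.55,0.04,2.84,0.1],
  [3.12,7.61,-2.89,2.87,0.04,3.2,0.1],
  [3.3,8.56,-3.07,3.19,0.04,3.55,0.1],
  [3.44,9.5,-3.2,3.51,0.05,3.9,0.1],
  [3.56,10.48,-3.32,3.83,0.05,4.26,0.1],
])

```text
time_s: 5.23
position: [0.6627, 0.1844, 0.275]
eef_rot: [1.872, 1.737, -0.725]
ft_force: [0.8, -8.0, -0.2]
grip_width: 0.0222
grip_force: 59.1
```

Run:
```python
from m import *
g=p0+.155*o0.as_matrix()[:,2];v=g-P;print("ang",2*np.pi-0 if 0 else np.arctan2(v[1],v[0]),np.linalg.norm(v[:2]),"slot ang 2.527; tilt axis y",o0.as_matrix()[:,1])
for th in np.array([.05,.1,.15,.2,.25,.3]):
    Rz=R.from_rotvec([0,0,-th]); p=P+Rz.apply(p0-P); print(th,row(p0,o0,p,Rz*o0))
```

```text
t 5.2333 pos [0.6627 0.1844 0.275 ] q [ 0.3029  0.8769  0.5083  1.5301 -0.6675  2.063 ] F [ 0.7801 -8.0027 -0.1896] M [-0.4558 -0.0242 -0.    ] g 0.02223614946377396 59.1392058134079 grasp [0.6539 0.0811 0.1597]
ang 2.7592205550650597 0.13701627327434895 slot ang 2.527; tilt axis y [ 0.997  -0.0772 -0.0069]
0.05 [ 0.47  0.74 -0.43  0.32  0.    0.36]
0.1 [ 0.9   1.51 -0.83  0.64  0.01  0.71]
0.15 [ 1.31  2.31 -1.2   0.96  0.01  1.07]
0.2 [ 1.69  3.14 -1.55  1.28  0.01  1.42]
0.25 [ 2.04  3.99 -1.87  1.6   0.02  1.78]
0.3 [ 2.35  4.86 -2.16  1.92  0.02  2.13]
```

Run:
```python
from m import *
g=p0+.155*o0.as_matrix()[:,2]
for th in np.array([.05,.1,.15,.2,.23]):
    g2=P+R.from_rotvec([0,0,-th]).apply(g-P); o=R.from_rotvec([0,0,-th/2])*o0;print(th,row(p0,o0,tcp(g2,o),o))
```

```text
t 5.2333 pos [0.6627 0.1844 0.275 ] q [ 0.3029  0.8769  0.5083  1.5301 -0.6675  2.063 ] F [ 0.7801 -8.0027 -0.1896] M [-0.4558 -0.0242 -0.    ] g 0.02223614946377396 59.1392058134079 grasp [0.6539 0.0811 0.1597]
0.05 [ 0.48  0.48 -0.43  0.16  0.    0.18]
0.1 [ 0.94  0.99 -0.85  0.32  0.    0.36]
0.15 [ 1.38  1.54 -1.26  0.48  0.    0.53]
0.2 [ 1.82  2.11 -1.65  0.64  0.01  0.71]
0.23 [ 2.07  2.47 -1.88  0.73  0.01  0.82]
```

Emit:
arm_command([
  [0.48,0.48,-0.43,0.16,0,0.18,0.1],
  [0.94,0.99,-0.85,0.32,0,0.36,0.1],
  [1.38,1.54,-1.26,0.48,0,0.53,0.1],
  [1.82,2.11,-1.65,0.64,0,0.71,0.1],
  [2.07,2.47,-1.88,0.73,0,0.82,0.1],
  [2.07,2.47,-1.88,0.73,0,0.82,0.1],
  [2.07,2.47,-1.88,0.73,0,0.82,0.1],
])

```text
time_s: 5.82
position: [0.6894, 0.2112, 0.2742]
eef_rot: [1.983, 1.645, -0.766]
ft_force: [-1.7, -3.2, -0.6]
grip_width: 0.0218
grip_force: 58.6
```

Run:
```python
from m import *
from bench import imaging
import cv2
g=p0+.155*o0.as_matrix()[:,2];v=g-P;print("ang",np.arctan2(v[1],v[0]),np.linalg.norm(v[:2]))
im=[]
for n,(x,y) in(("scene",(180,220)),("top",(230,110))):
    d=imaging.capture(n);f=d["frame"][y:y+100,x:x+100,::-1]
    im.append(cv2.resize(f,(400,400),interpolation=cv2.INTER_CUBIC))
cv2.imwrite("pics/over.png",np.hstack(im))
```

```text
t 5.8167 pos [0.6894 0.2112 0.2742] q [ 0.32    1.0496  0.8495  1.7876 -0.6191  2.2115] F [-1.7354 -3.2294 -0.6007] M [0.2151 0.3608 0.2761] g 0.021840078394270095 58.58985900878906 grasp [0.6691 0.1098 0.1587]
ang 2.5221681067350383 0.13737219800880668
```

View pics/over.png

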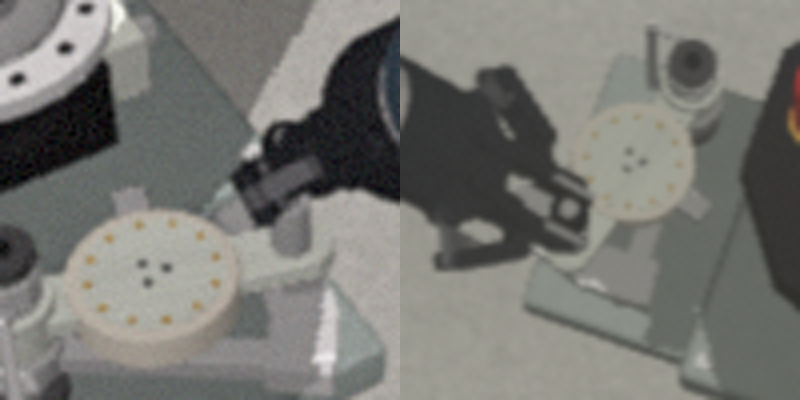

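Run:
```python
from m import *
print("kn top",at("top",272.5-.375,162-.375,.170),"slot",SL)
print("down/cm",o0.inv().apply([0,0,-1]),"x+",o0.inv().apply([1,0,0]),"tang cw",o0.inv().apply([np.sin(2.525),-np.cos(2.525),0]),"radial",o0.inv().apply([np.cos(2.525),np.sin(2.525),0]))
```

```text
t 5.9167 pos [0.6892 0.2112 0.2749] q [ 0.3201  1.0479  0.8479  1.7867 -0.6195  2.2118] F [-1.7741 -4.0172 -1.0513] M [0.1735 0.2883 0.389 ] g 0.022035996730156746 58.591389656066895 grasp [0.6691 0.1097 0.1595]
kn top [0.6684 0.1041 0.17  ] slot [0.669 0.11  0.075]
down/cm [0.6673 0.0062 0.7448] x+ [ 0.1354  0.9823 -0.1295] tang cw [ 0.6759  0.4152 -0.6089] radial [ 0.3131 -0.9097 -0.2729]
```

Emit:
arm_command([
  [0.2,0,0.22,0,0,0,0.1],
  [0.4,0,0.45,0,0,0,0.1],
  [0.53,0,0.6,0,0,0,0.1],
  [0.67,0,0.75,0,0,0,0.1],
  [0.67,0,0.75,0,0,0,0.1],
])

```text
time_s: 6.33
position: [0.6889, 0.2114, 0.2672]
eef_rot: [1.981, 1.643, -0.762]
ft_force: [-2.9, -2.1, 7.8]
grip_width: 0.0224
grip_force: 59.4
```

Run:
```python
from m import *
```

```text
t 6.3333 pos [0.6889 0.2114 0.2672] q [ 0.3208  1.0462  0.8246  1.7638 -0.6214  2.2124] F [-2.9216 -2.0736  7.8128] M [-0.7322  0.8171  0.0712] g 0.022355043524658915 59.37863230705261 grasp [0.6691 0.1097 0.1518]
```

Emit:
arm_command([
  [0.07,0.04,-0.06,0,0,0,0.1],
  [0.14,0.08,-0.12,0,0,0,0.1],
  [0.2,0.12,-0.18,0,0,0,0.1],
  [0.2,0.12,-0.18,0,0,0,0.1],
])

```text
time_s: 6.67
position: [0.6909, 0.2136, 0.2649]
eef_rot: [1.985, 1.643, -0.763]
ft_force: [-0.5, -3.9, -0.5]
grip_width: 0.0224
grip_force: 58.9
```

Run:
```python
from m import *
```

```text
t 6.6667 pos [0.6909 0.2136 0.2649] q [ 0.3223  1.059   0.8459  1.7745 -0.6178  2.2159] F [-0.539  -3.87   -0.4585] M [ 0.181   0.2854 -0.1432] g 0.022382520045024893 58.93049776554108 grasp [0.6708 0.1123 0.1494]
```

Emit:
arm_command([
  [0.13,0,0.15,0,0,0,0.1],
  [0.27,0,0.3,0,0,0,0.1],
  [0.4,0,0.45,0,0,0,0.1],
  [0.53,0,0.6,0,0,0,0.1],
  [0.67,0,0.75,0,0,0,0.1],
  [0.67,0,0.75,0,0,0,0.1],
])

```text
time_s: 7.17
position: [0.691, 0.2143, 0.2555]
eef_rot: [1.984, 1.643, -0.76]
ft_force: [-0.8, 0.2, 4.6]
grip_width: 0.0218
grip_force: 59.6
```

Run:
```python
from m import *
```

```text
t 7.1667 pos [0.691  0.2143 0.2555] q [ 0.3233  1.0597  0.8235  1.7497 -0.6181  2.2157] F [-0.8473  0.2371  4.6485] M [ 0.0127  0.309  -0.3213] g 0.0218261952424164 59.59090232849121 grasp [0.6712 0.113  0.1399]
```

Emit:
arm_command([
  [0.1,0,0.11,0,0,0,0.1],
  [0.1,0,0.11,0,0,0,0.1],
])

```text
time_s: 7.33
position: [0.6908, 0.2144, 0.2554]
eef_rot: [1.983, 1.643, -0.76]
ft_force: [-1.3, 1.4, 10.3]
grip_width: 0.0224
grip_force: 60.0
```

Run:
```python
from m import *
```

```text
t 7.3333 pos [0.6908 0.2144 0.2554] q [ 0.3236  1.0588  0.8213  1.7479 -0.619   2.2156] F [-1.2755  1.3783 10.3324] M [-0.5422  0.6887 -0.5657] g 0.02236123343539349 59.95805025100708 grasp [0.6712 0.113  0.1398]
```

Emit:
arm_command([
  [-0.12,0,-0.13,0,0,0,0.1],
  [-0.12,0,-0.13,0,0,0,0.25],
  [-0.12,0,-0.13,0,0,0,0.4],
  [-0.12,0,-0.13,0,0,0,0.6],
  [-0.12,0,-0.13,0,0,0,0.6],
  [-0.12,0,-0.13,0,0,0,0.6],
  [-0.12,0,-1.5,0,0,0,0.6],
  [-0.12,0,-3.5,0,0,0,0.6],
  [-0.12,0,-6,0,0,0,0.6],
  [-0.12,0,-9,0,0,0,0.6],
  [-0.12,0,-9,0,0,0,0.6],
])

```text
time_s: 8.25
position: [0.6824, 0.2642, 0.3162]
eef_rot: [1.975, 1.653, -0.742]
ft_force: [0.2, -0.7, 1.4]
grip_width: 0.0509
grip_force: 0.0
```

Run:
```python
from m import *
from bench import imaging
import cv2
im=[]
for n,(x,y) in(("scene",(150,200)),("top",(230,90))):
    d=imaging.capture(n);f=d["frame"][y:y+130,x:x+130,::-1]
    im.append(cv2.resize(f,(400,400),interpolation=cv2.INTER_CUBIC))
    a=cv2.imread(f"pics/{n}0.png")
    cv2.imwrite(f"pics/{n}_end.png",d["frame"][:,:,::-1])
cv2.imwrite("pics/end.png",np.hstack(im))
```

```text
t 8.25 pos [0.6824 0.2642 0.3162] q [ 0.3881  1.1715  1.2194  2.0555 -0.5953  2.2715] F [ 0.2435 -0.6559  1.4014] M [ 0.5186 -0.0984 -0.01  ] g 0.05092868955457184 0.0 grasp [0.6651 0.1632 0.1999]
```

View pics/end.png

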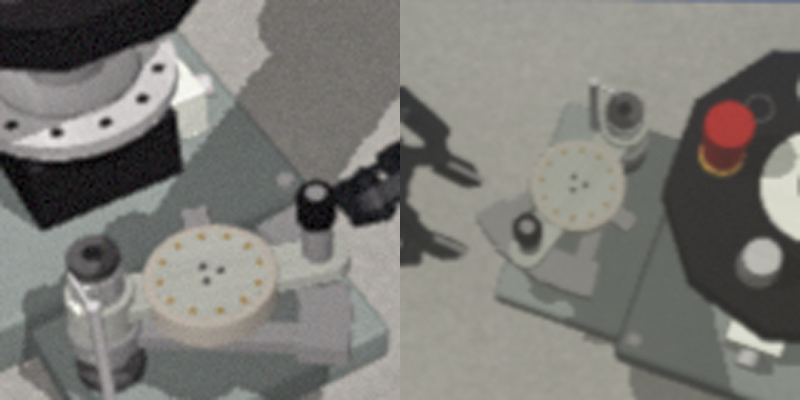

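The picture shows the bracket swung out. The knob is at (315,195) in the scene half and (527,230) in the top half, and it sits directly on its guide tube over the keeper. The gripper is clear of it.

```bash
python3 -c "
from bench import arm
print(arm.hand_in())"
```

```text
the job is handed in; nothing more can be done
None
```

The bracket is swung out with its bolt fully down in the keeper's slot. It stayed out after I released it, and I handed the job in at about 8 s; the hand-in returned no verdict.

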